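# Empty the leak tester, shut its cover and start the zero check

### The job

Get the leak tester ready for its empty-chamber zero check: first lift out the valve that was left standing in the test well, keep it upright and set it down gently (not dropped) on its base in the red tray, beside the brass fitting already there. Then slide the blue cover fully shut over the empty well, and only then press the green start button fully down and release it. Leave everything else on the bench where it is, and do not force the valve against the tester or its cover.

Things in the scene. Friction and masses are not known exactly. Their poses are not given: they have to be found in the camera images.
- tester: White and grey leak tester fixed to the bench, 300 (x) x 160 (y) x 70 mm high; origin under its centre, z up, +x roughly away from the robot. Test well 84 (x) x 90 (y) mm, open on top, centred on the origin, its black floor 25 mm above the bench. Aluminium rails 8 mm high on the top along x at y = +57 and -57 mm, and a cross bar at x = -51 mm.
- cover (a joint): Travel in m of the blue sliding cover along the tester's -x: 0 = fully open (parked at the far, +x, end), 0.10 = fully shut at its end stop, over the well. About 3 N of friction; it stays where it is left. It starts between 0 and 0.02. A thing standing up out of the well blocks it.
- cover_handle (a point): Centre of the top of the cover's black upright grip, 111.5 mm above the bench: a block 14 mm thick along the tester's x, 44 mm along its y, 35 mm high above the blue plate. The plate is 96 (x) x 104 (y) x 6 mm, centred under the grip, its top 76.5 mm above the bench.
- start (a joint): Travel in m of the green spring start button: 0 = released, 0.006 = fully down. Fully down takes about 5 N, from about 1.5 N at first.
- start_top (a point): Centre of the top of the green start button (28 mm across, in a 44 mm black collar 12 mm high) on the tester's top, 105 mm from its origin along its -x. The button's top is 88 mm above the bench when released; it is pressed straight down.
- valve: The valve to take out, about 0.28 kg, upright in the well: steel base 38 mm across, 50 mm high; brass head 30 mm across from 54 to 90 mm above its foot (to grip; it stands up out of the well); a 12 mm brass side port, 30 mm above the foot, reaching 29 mm from the axis along the valve's own -x. Origin at the centre of its foot, z up.
- tray: Red open tray, loose, 180 (x) x 120 (y) x 30 mm high, walls 4 mm, floor 4 mm thick; origin at the centre of its underside, z up. It stands to the left or the right of the tester; the blue bin stands on the other side.
- fitting: Brass fitting, 28 mm across, 42 mm high, standing loose in the red tray; origin at the centre of its foot. Leave it standing.
- bluebin: Blue open bin of steel and copper parts, 180 x 120 x 50 mm high; origin at the centre of its underside. Not to be used or moved.
- wrench: Steel wrench 160 mm long lying along its x. Bystander.
- screwdriver: Screwdriver 170 mm long lying along its x. Bystander.
- bottle: White bottle with a yellow cap, 68 mm across, 150 mm high; origin at the centre of its foot. Bystander.
- notes: Yellow note block 76 x 76 x 20 mm; origin under its centre. Bystander.
- gauge: Black round gauge lying flat, 60 mm across, 28 mm high, white dial up, short brass stem; origin under its centre. Bystander.
- cup: White cup 72 mm across, 90 mm high; origin at the centre of its foot. Bystander.
Not all that is in view belongs to the job. Leave any purple look-alike of the valve alone.

How it is judged:
By the outcome, as a careful person would: the job done as asked, in the order asked, and still so for the second after the job is handed in, with the robot touching nothing.
It also fails if it takes over 69 s, if anything falls off the work surface, if the arm or the gripper's body presses on something with over 40 N, if the wrist force passes 120 N, or if a joint passes its speed limit or range.

### The arm

A 6-joint arm with a two-finger parallel gripper is mounted at the origin on the work surface. World frame = base frame: x ahead of the robot, y to its left, z up, the work surface at z = 0. Lengths are in mm, angles in rad, forces in N, time in s.
With the tool pointing down it reaches from about 350 to 975 mm from the base axis. Payload 7.1 kg.
Tool frame: the origin (TCP) lies on the front face of the gripper's body, between the roots of the fingers; the fingertips stand 80 mm ahead of it and the grasp point (between the pads) lies 61 mm ahead of it; z points along the fingers, y is the line along which they close (so a half turn about z gives the same grasp; the last joint's range is limited). The gripper opens to 88 mm and grips with 3 to 60 N. Pads are 20 mm wide; open, the fingers measure 115 mm over their backs; the gripper's body (75 mm by 178 mm) begins 61 mm behind the grasp point.
Start: joints at [-1.342, 0.423, 1.63, -0, 1.089, -0.019], TCP at [153.314, -605.888, 302.675] pointing down, gripper open.
Joint ranges: [-3, 3], [-0.9, 2.11], [0.09, 2.58], [-1.31, 4.45], [0.11, 2.69], [-2.54, 2.54]. Speed limits (rad/s): [2.39, 2.39, 3.01, 3.14, 3.14, 3.14].

### API

Orientations are given as a unit quaternion [x, y, z, w].
In Python, from cell import get_obs, optics, manip gives the robot as it stands.
- The arm moves only by the tool apply_moves, never from a script. Its argument "rows" is a list that holds one entry, the list of rows, each a list of 6 numbers: the shift along the tool's x, y, z in units of 40 mm (1.0 is 40 mm), then the turn, a rotation vector about the tool's x, y, z in units of 5 degrees (1.0 is 5 degrees). In form: [[[x, y, z, rx, ry, rz], ...]]. A call has 1 to 12 rows; each row is the pose to reach, as a shift and turn from the pose commanded when the call began, along the tool's axes at that moment; what a row does not reach only later rows make up. A row lasts 1/10 s, in which the tool goes at most 50 mm and 8.59 degrees, less where a joint would pass 70% of its speed; a pose out of reach is approached as far as the arm can. A call with a gripper value outside its range is refused whole. "grip" is the opening, from 0 (shut) to 1 (fully open), set as the call begins (left out, the last holds). The fingers move at their own pace and stop on an object; "newtons" is the grip in N (left out, the last holds). Time passes only in rows, so rows that repeat a pose let the fingers close. It gives the time, the measured TCP pose, the force, the opening and the grip force at its end, in the units of the state.
- get_obs(): the state, without advancing time (a new reading comes with each control period).
- optics.get_image(name): name is "scene" or "top"; returns the picture (420x560x3 uint8, blue, green, red); there is no depth.
- optics.camera_info(name): a dict with "vertical_fov" (degrees; the focal length in pixels is half the picture's height over the tangent of half this angle, whatever the lens; pixels are square), "cx", "cy" (the principal point, pixels), "extrinsics" (4x4, takes a point from world to camera coordinates). Camera axes: x right, y down, z forward; pixel columns grow to the right and rows downward; lengths in mm; the calibration is good to about 2 mm. A picture is of the moment at which its call begins. camera_info takes no time and is no camera call.
- manip.hand_in(): hands the job in; it is judged then, once.
The state is a dict: "t": time; "joint_positions": joint angles; "joint_velocities": joint speeds; "joint_torque": joint torques, N m; "eef_pos": TCP position; "tool_rot": TCP orientation; "ft_force": force on the tool from outside, world axes, zero at the start; "ft_torque": the same for the moment, N m; "gripper_width": opening from 0.0 (shut) to 1.0 (fully open); "gripper_force": force on a finger pad.
Only numpy, scipy, OpenCV 4.12 (cv2) and the standard library are available. Lean on these libraries where they do the work, as an engineer would, in place of code of your own. Each camera call takes 0.05 s, during which the arm holds its last target. There are 200 camera calls.

## Working session

There is one attempt and no reset: what is moved stays moved. The work goes in short steps, Python scripts to look and compute and a tool call to move; the robot and the scene stay as the last step left them, time stands still between calls to the robot, and variables do not carry over. Pictures are saved under pics/ and viewed, at most 10 in all, crops included, and the job is handed in when it is done.

Besides the shell and the picture viewer there is one more tool, called after ">>>" as name(argument=value, ...) on one line, values as JSON. apply_moves: Moves the arm, as the interface text tells. Its arguments: {"type":"object","properties":{"rows":{"type":"array","items":{"type":"array","items":{"type":"array","items":{"type":"number"}}}},"grip":{"type":"number"},"newtons":{"type":"number"}},"required":["rows"]}

```bash
mkdir -p pics; python3 - <<'E'
from cell import get_obs, optics, manip
import cv2, numpy as np
for n in ("scene","top"):
    im=optics.get_image(n); cv2.imwrite(f"pics/{n}0.png",im)
    c=optics.camera_info(n); print(n,c["vertical_fov"],c["cx"],c["cy"],np.round(c["extrinsics"],4).tolist(),[k for k in c])
s=get_obs(); print(s["t"],s["eef_pos"],s["tool_rot"],s["gripper_width"])
E
```

```text
scene 52.78745945748268 287.6826709633674 204.79682412203533 [[-0.686, 0.7276, 0.0011, 412.8236], [0.4537, 0.4289, -0.7811, -216.0783], [-0.5689, -0.5353, -0.6244, 1585.8207], [0.0, 0.0, 0.0, 1.0]] ['vertical_fov', 'cx', 'cy', 'extrinsics']
top 57.36813480910487 273.6608047996289 211.88791395292944 [[0.0171, -0.9999, -0.0015, 6.0722], [-0.9899, -0.0168, -0.1406, 610.8101], [0.1406, 0.0039, -0.9901, 1223.2038], [0.0, 0.0, 0.0, 1.0]] ['vertical_fov', 'cx', 'cy', 'extrinsics']
0.1 [ 153.24544477 -605.52396141  301.98065482] [ 9.92332621e-01  1.23594121e-01 -5.43109776e-05 -6.77288657e-04] 0.9977598449606059
```

View pics/top0.png

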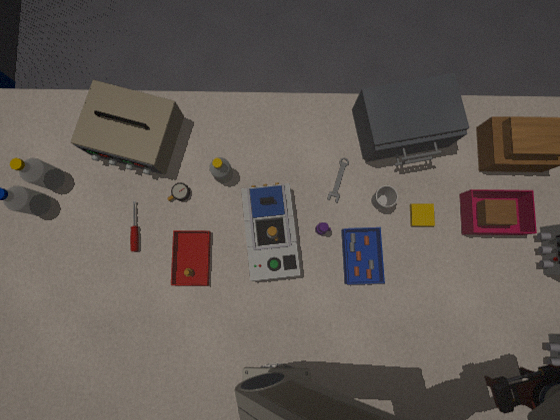

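View pics/scene0.png

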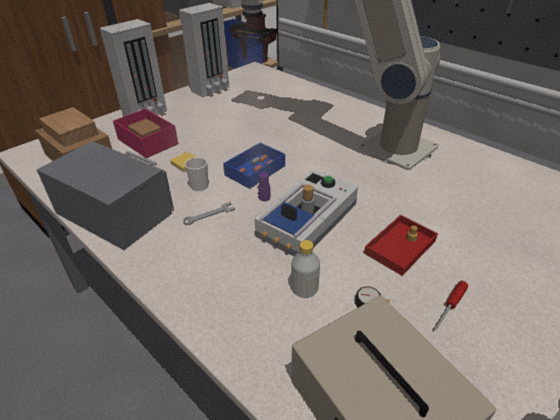

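Top: the tester is at about (270,232), with its button at (274,264), the valve head at (272,231) and the cover grip at (267,201). The red tray is at (191,258) with the fitting at (188,272). The purple decoy stands at (322,228). Next I'll enlarge both views.

```bash
python3 - <<'E'
import cv2
a=cv2.imread("pics/top0.png")[170:300,160:340]; cv2.imwrite("pics/topc.png",cv2.resize(a,None,fx=4.4,fy=4.4,interpolation=cv2.INTER_CUBIC))
a=cv2.imread("pics/scene0.png")[160:280,245:445]; cv2.imwrite("pics/scenec.png",cv2.resize(a,None,fx=4,fy=4,interpolation=cv2.INTER_CUBIC))
E
```

```text
(no output)
```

View pics/topc.png

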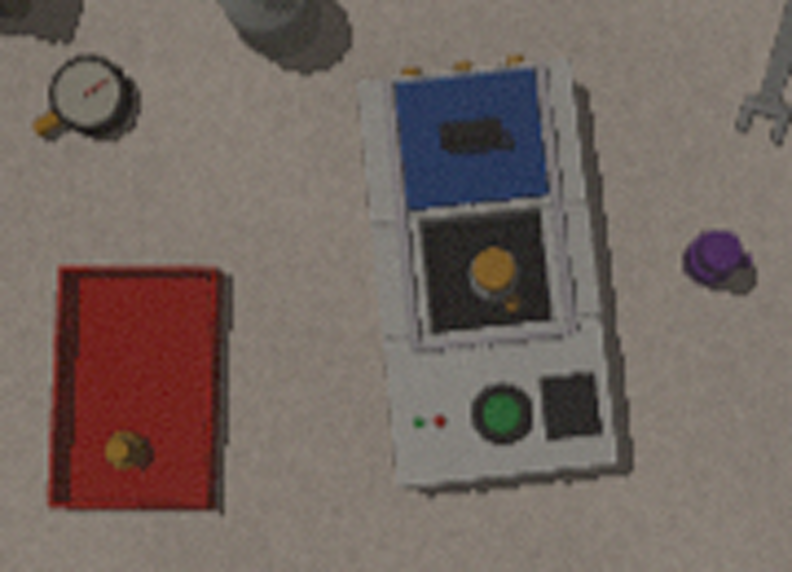

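View pics/scenec.png

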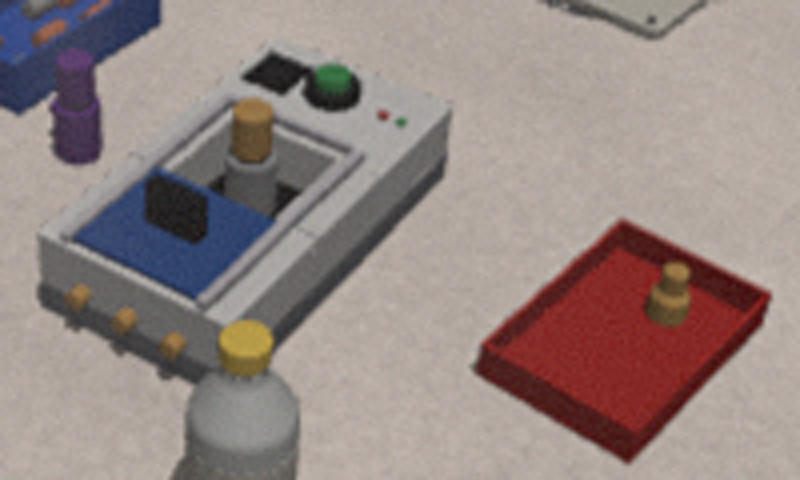

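```bash
cat > h.py <<'E'
import numpy as np
from cell import optics
from scipy.spatial.transform import Rotation as R
def px(n,u,v,z):
    c=optics.camera_info(n); f=210/np.tan(np.radians(c["vertical_fov"]/2)); E=np.array(c["extrinsics"])
    d=E[:3,:3].T@np.array([(u-c["cx"])/f,(v-c["cy"])/f,1]); o=-E[:3,:3].T@E[:3,3]
    return (o+d*(z-o[2])/d[2])[:2]
def moveto(obs,p,rot):  # -> row units from the present pose; p TCP, rot = Rotation
    Rc=R.from_quat(obs["tool_rot"])
    return np.r_[Rc.inv().apply(np.array(p)-obs["eef_pos"])/40, (Rc.inv()*rot).as_rotvec(degrees=True)/5]
E
python3 - <<'E'
from h import *
T=lambda x,y,z:px("top",(x+.5)/4.4+159.5,(y+.5)/4.4+169.5,z)
S=lambda x,y,z:px("scene",(x+.5)/4+244.5,(y+.5)/4+159.5,z)
for n,p in dict(tl=(362,82,70),tr=(571,60,70),bl=(403,487,70),br=(618,465,70),button=(502,412,88),valve=(494,266,115),port=(512,305,55),grip=(471,131,111.5),t1=(60,268,30),t2=(218,268,30),t3=(214,508,30),t4=(50,508,30),fit=(120,449,46),wtl=(418,222,70),wtr=(541,209,70),wbr=(552,322,70),wbl=(432,333,70),plTL=(394,84,76.5),plTR=(537,68,76.5),plBL=(407,209,76.5),plBR=(549,194,76.5)).items(): print(n,T(*p).round(1))
for n,p in dict(button=(334,75,88),valve=(253,111,115),grip=(178,191,111.5),fit=(677,270,46),tl=(205,380,70),tr=(40,235,70),br=(272,45,70),bl=(450,110,70),t1=(630,462,0),tNear=(770,296,30),tfl=(478,352,30),trn=(622,220,30)).items(): print("S",n,S(*p).round(1))
E
```

```text
tl [682.8 121.2]
tr [702.  -33.3]
bl [388.   83.4]
br [406.2 -70.4]
button [442.3  13.4]
valve [543.6  20.7]
port [520.7   7.4]
grip [640.1  38.8]
t1 [544.5 348. ]
t2 [546.5 229.1]
t3 [368.9 224.8]
t4 [366.9 345.8]
fit [411.  292.7]
wtl [579.2  77.2]
wtr [590.3 -12.6]
wbr [507.8 -21.7]
wbl [498.3  65.1]
plTL [680.4  97. ]
plTR [694.2  -8.1]
plBL [587.8  85.1]
plBR [600.6 -18.2]
S button [439.3  13.9]
S valve [543.9  23.4]
S grip [642.4  43.3]
S fit [410.3 296.8]
S tl [729.1 147.8]
S tr [704.5 -27.5]
S br [420.2 -63.1]
S bl [394.3  90.5]
S t1 [544.  350.2]
S tNear [372.1 350.3]
S tfl [555.8 235.8]
S trn [371.3 232.3]
```

```bash
cat > go.py <<'E'
import sys; from h import *; from cell import get_obs
x,y,z=map(float,sys.argv[1:4]); s=get_obs(); a=np.radians(7.2)/2
print(s["t"],np.round(s["eef_pos"],1),np.round(s["ft_force"],1),s["gripper_width"])
print(np.round(moveto(s,[x,y,z],R.from_quat([np.cos(a),np.sin(a),0,0])),3).tolist())
E
python3 go.py 543.7 22 240
```

```text
0.1 [ 153.2 -605.5  302. ] [-0.2  0.3  0.2] 0.9977598449606059
[13.311, -12.812, 1.568, -0.016, 0.0, 1.4]
```

>>> apply_moves(rows=[[[13.31, -12.81, 1.57, -0.016, 0, 1.4], [13.31, -12.81, 1.57, -0.016, 0, 1.4], [13.31, -12.81, 1.57, -0.016, 0, 1.4], [13.31, -12.81, 1.57, -0.016, 0, 1.4], [13.31, -12.81, 1.57, -0.016, 0, 1.4], [13.31, -12.81, 1.57, -0.016, 0, 1.4], [13.31, -12.81, 1.57, -0.016, 0, 1.4], [13.31, -12.81, 1.57, -0.016, 0, 1.4], [13.31, -12.81, 1.57, -0.016, 0, 1.4], [13.31, -12.81, 1.57, -0.016, 0, 1.4], [13.31, -12.81, 1.57, -0.016, 0, 1.4], [13.31, -12.81, 1.57, -0.016, 0, 1.4]]], grip=0.7)

```text
t: 1.3
eef_pos: [469.9, -96.3, 251.7]
tool_rot: [0.998, 0.063, 0.0, 0.001]
ft_force: [0.5, -1.9, 0.6]
gripper_width: 0.701
gripper_force: 0.0
```

```bash
python3 go.py 543.7 22 240
```

```text
1.3 [469.9 -96.3 251.7] [ 0.5 -1.9  0.6] 0.7006840282746053
[2.202, -2.704, 0.288, 0.016, -0.0, 0.001]
```

>>> apply_moves(rows=[[[1.4, -1.8, 0, 0, 0, 0], [1.4, -1.8, 0, 0, 0, 0], [1.4, -1.8, 0, 0, 0, 0], [1.4, -1.8, 0, 0, 0, 0], [1.4, -1.8, 0, 0, 0, 0], [1.4, -1.8, 0, 0, 0, 0]]])

```text
t: 1.9
eef_pos: [515.1, -21.0, 251.7]
tool_rot: [0.998, 0.062, -0.0, 0.001]
ft_force: [-0.2, 0.0, 0.7]
gripper_width: 0.705
gripper_force: 0.0
```

```bash
python3 go.py 543.7 22 240
```

```text
1.9 [515.1 -21.  251.7] [-0.2  0.   0.7] 0.7051506484418947
[0.843, -0.977, 0.289, 0.016, 0.007, -0.02]
```

>>> apply_moves(rows=[[[0.84, -0.98, 0.29, 0, 0, 0], [0.84, -0.98, 0.29, 0, 0, 0], [0.84, -0.98, 0.7, 0, 0, 0], [0.84, -0.98, 0.7, 0, 0, 0]]])

```text
t: 2.3
eef_pos: [542.7, 22.3, 222.3]
tool_rot: [0.998, 0.062, -0.002, 0.001]
ft_force: [-0.3, 0.0, -0.1]
gripper_width: 0.702
gripper_force: 0.0
```

```bash
cat > snap.py <<'E'
import sys,cv2; from cell import optics
n,o,x0,y0,x1,y1=sys.argv[1],sys.argv[2],*map(int,sys.argv[3:])
cv2.imwrite(f"pics/{o}.png",cv2.resize(optics.get_image(n)[y0:y1,x0:x1],None,fx=4,fy=4,interpolation=cv2.INTER_CUBIC))
E
python3 go.py 543.7 22 164; python3 snap.py scene s1 245 120 445 260
```

```text
2.3 [542.7  22.3 222.3] [-0.3  0.  -0.1] 0.7019914332132942
[0.029, 0.009, 1.457, 0.013, 0.041, -0.008]
```

View pics/s1.png

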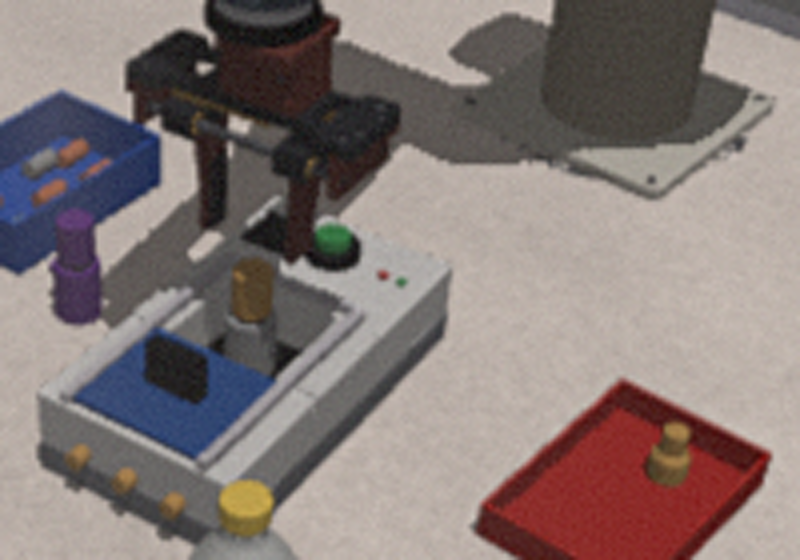

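The fingertips, at crop (210,230) and (300,258), straddle the valve head at (253,265). I'll go down and grip it.

>>> apply_moves(rows=[[[0.03, 0, 0.7, 0, 0.04, 0], [0.03, 0, 1.0, 0, 0.04, 0], [0.03, 0, 1.3, 0, 0.04, 0], [0.03, 0, 1.46, 0, 0.04, 0], [0.03, 0, 1.46, 0, 0.04, 0], [0.03, 0, 1.46, 0, 0.04, 0]]])

```text
t: 2.95
eef_pos: [545.6, 23.2, 165.7]
tool_rot: [0.998, 0.063, 0.002, 0.001]
ft_force: [0.3, -0.3, -0.1]
gripper_width: 0.702
gripper_force: 0.0
```

>>> apply_moves(rows=[[[0, 0, 0, 0, 0, 0], [0, 0, 0, 0, 0, 0], [0, 0, 0, 0, 0, 0], [0, 0, 0, 0, 0, 0], [0, 0, 0, 0, 0, 0], [0, 0, 0, 0, 0, 0], [0, 0, 0, 0, 0, 0], [0, 0, 0, 0, 0, 0]]], grip=0.25, newtons=20)

```text
t: 3.75
eef_pos: [545.6, 23.2, 165.5]
tool_rot: [0.998, 0.063, 0.002, 0.001]
ft_force: [-0.2, -0.7, 3.0]
gripper_width: 0.336
gripper_force: 20.0
```

>>> apply_moves(rows=[[[0, 0, -0.2, 0, 0, 0], [0, 0, -0.5, 0, 0, 0], [0, 0, -0.9, 0, 0, 0], [0, 0, -1.3, 0, 0, 0], [0, 0, -1.7, 0, 0, 0], [0, 0, -2.1, 0, 0, 0], [0, 0, -2.3, 0, 0, 0], [0, 0, -2.3, 0, 0, 0], [0, 0, -2.3, 0, 0, 0]]])

```text
t: 4.65
eef_pos: [544.7, 23.4, 257.1]
tool_rot: [0.998, 0.063, 0.002, 0.001]
ft_force: [-0.5, 0.6, -3.0]
gripper_width: 0.338
gripper_force: 19.9
```

```bash
python3 go.py 497 289 240; python3 snap.py scene s2 245 100 445 250
```

```text
4.65 [544.7  23.4 257.1] [-0.5  0.6 -3. ] 0.3380001576957575
[-0.353, -6.738, 0.418, 0.015, -0.037, -0.001]
```

View pics/s2.png

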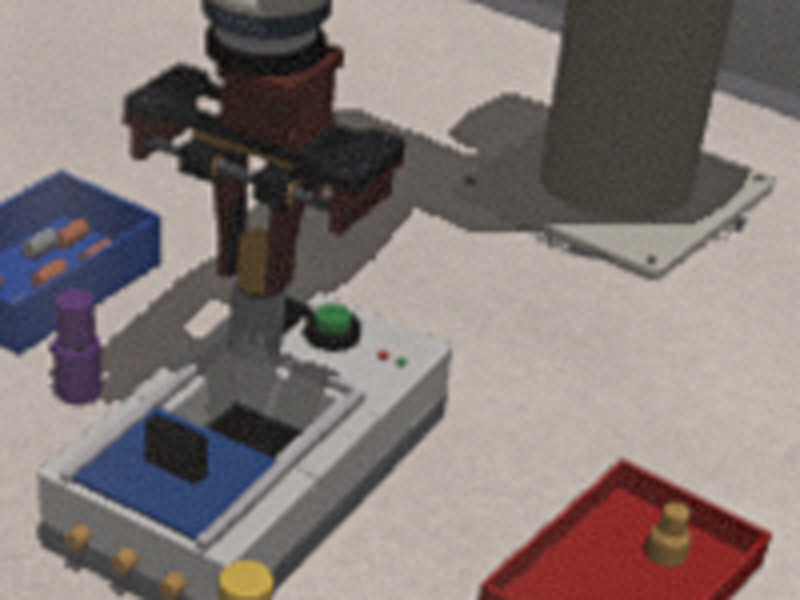

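The valve is held upright and clear of the well. The fingers are at crop (225,270) and (280,285), and the well is empty.

>>> apply_moves(rows=[[[-0.02, -0.4, 0, 0, 0, 0], [-0.06, -1.1, 0, 0, 0, 0], [-0.1, -1.8, 0, 0, 0, 0], [-0.14, -2.6, 0, 0, 0, 0], [-0.18, -3.4, 0, 0, 0, 0], [-0.22, -4.2, 0, 0, 0, 0], [-0.26, -5.0, 0, 0, 0, 0], [-0.3, -5.7, 0, 0, 0, 0], [-0.33, -6.3, 0, 0, 0, 0], [-0.35, -6.6, 0, 0, 0, 0], [-0.35, -6.74, 0, 0, 0, 0], [-0.35, -6.74, 0, 0, 0, 0]]])

```text
t: 5.9
eef_pos: [497.1, 289.3, 256.5]
tool_rot: [0.998, 0.063, 0.001, 0.001]
ft_force: [-0.7, -0.3, -3.0]
gripper_width: 0.34
gripper_force: 19.9
```

>>> apply_moves(rows=[[[0, 0, 0.2, 0, 0, 0], [0, 0, 0.6, 0, 0, 0], [0, 0, 1.0, 0, 0, 0], [0, 0, 1.4, 0, 0, 0], [0, 0, 1.8, 0, 0, 0], [0, 0, 2.1, 0, 0, 0], [0, 0, 2.3, 0, 0, 0], [0, 0, 2.4, 0, 0, 0], [0, 0, 2.4, 0, 0, 0], [0, 0, 2.4, 0, 0, 0]]])

```text
t: 6.9
eef_pos: [498.0, 289.1, 161.3]
tool_rot: [0.998, 0.063, 0.002, 0.0]
ft_force: [-0.2, 0.8, -2.7]
gripper_width: 0.339
gripper_force: 19.9
```

```bash
python3 go.py 497 289 144.5; python3 snap.py scene s3 290 130 460 270
```

```text
6.9 [498.  289.1 161.3] [-0.2  0.8 -2.7] 0.33894982608562496
[-0.028, -0.002, 0.421, 0.013, -0.049, -0.001]
```

View pics/s3.png

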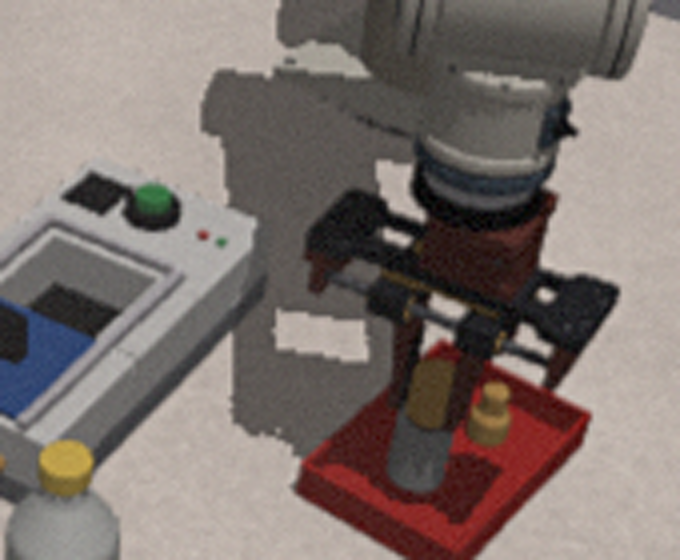

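The valve is over the tray's empty half, upright at crop (420,450), with the fitting at (490,415). Now I'll lower it gently.

>>> apply_moves(rows=[[[0, 0, 0.1, 0, 0, 0], [0, 0, 0.2, 0, 0, 0], [0, 0, 0.27, 0, 0, 0], [0, 0, 0.33, 0, 0, 0], [0, 0, 0.36, 0, 0, 0], [0, 0, 0.38, 0, 0, 0], [0, 0, 0.38, 0, 0, 0]]])

```text
t: 7.65
eef_pos: [497.8, 288.9, 145.6]
tool_rot: [0.998, 0.063, 0.002, 0.001]
ft_force: [0.1, -0.2, -2.9]
gripper_width: 0.339
gripper_force: 19.9
```

>>> apply_moves(rows=[[[0, 0, 0.02, 0, 0, 0], [0, 0, 0.04, 0, 0, 0], [0, 0, 0.04, 0, 0, 0]]])

```text
t: 7.95
eef_pos: [498.0, 289.0, 144.5]
tool_rot: [0.998, 0.063, 0.002, 0.0]
ft_force: [-0.1, -1.6, 1.7]
gripper_width: 0.337
gripper_force: 20.0
```

Contact: the force rose from -2.9 to +1.7 N. I'll release and retreat.

>>> apply_moves(rows=[[[0, 0, 0, 0, 0, 0], [0, 0, 0, 0, 0, 0], [0, 0, 0, 0, 0, 0], [0, 0, 0, 0, 0, 0], [0, 0, 0, 0, 0, 0]]], grip=0.7)

```text
t: 8.45
eef_pos: [497.8, 289.0, 144.1]
tool_rot: [0.998, 0.063, 0.002, 0.001]
ft_force: [1.5, -0.1, 0.0]
gripper_width: 0.701
gripper_force: 0.0
```

>>> apply_moves(rows=[[[0, 0, -0.3, 0, 0, 0], [0, 0, -0.8, 0, 0, 0], [0, 0, -1.5, 0, 0, 0], [0, 0, -2.4, 0, 0, 0], [0, 0, -3.0, 0, 0, 0], [0, 0, -3.4, 0, 0, 0], [0, 0, -3.4, 0, 0, 0], [0, 0, -3.4, 0, 0, 0]]])

```text
t: 9.25
eef_pos: [497.2, 289.0, 280.4]
tool_rot: [0.998, 0.063, 0.002, 0.0]
ft_force: [0.2, 0.1, -0.4]
gripper_width: 0.702
gripper_force: 0.0
```

```bash
python3 - <<'E'
import numpy as np
a=np.radians(7.2); u=np.array([np.cos(a),np.sin(a)]); o=np.array([545,26.5])
for d in (132,17,-105): print(d,(o+d*u).round(1))
E
python3 go.py 676 43 280; python3 snap.py scene s4 245 130 445 280
```

```text
132 [676.  43.]
17 [561.9  28.6]
-105 [440.8  13.3]
9.25 [497.2 289.  280.4] [ 0.2  0.1 -0.4] 0.7020679352862041
[3.664, 6.662, 0.033, 0.013, -0.049, -0.0]
```

View pics/s4.png

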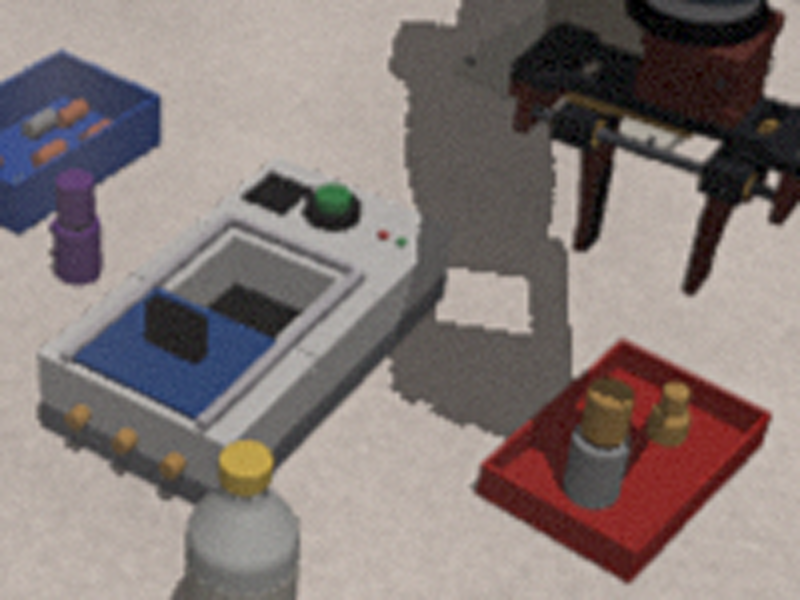

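The valve stands upright in the tray at crop (598,440) and the fitting is undisturbed at (672,415). The well is empty. I'll close the fingers and move behind the cover grip.

>>> apply_moves(rows=[[[3.66, 6.66, 0.03, 0, -0.05, 0], [3.66, 6.66, 0.03, 0, -0.05, 0], [3.66, 6.66, 0.03, 0, -0.05, 0], [3.66, 6.66, 0.03, 0, -0.05, 0], [3.66, 6.66, 0.03, 0, -0.05, 0], [3.66, 6.66, 0.03, 0, -0.05, 0], [3.66, 6.66, 0.03, 0, -0.05, 0], [3.66, 6.66, 0.03, 0, -0.05, 0], [3.66, 6.66, 0.03, 0, -0.05, 0], [3.66, 6.66, 0.03, 0, -0.05, 0]]], grip=0)

```text
t: 10.3
eef_pos: [675.0, 44.6, 279.3]
tool_rot: [0.998, 0.064, -0.001, 0.001]
ft_force: [-0.2, 0.1, 0.1]
gripper_width: 0.002
gripper_force: 0.0
```

```bash
python3 go.py 676 43 166
```

```text
10.3 [675.   44.6 279.3] [-0.2  0.1  0.1] 0.0021037150507953145
[0.027, 0.039, 2.832, 0.012, 0.025, 0.019]
```

>>> apply_moves(rows=[[[0.03, 0.04, 0.8, 0, 0, 0], [0.03, 0.04, 1.6, 0, 0, 0], [0.03, 0.04, 2.2, 0, 0, 0], [0.03, 0.04, 2.6, 0, 0, 0], [0.03, 0.04, 2.8, 0, 0, 0], [0.03, 0.04, 2.8, 0, 0, 0]]])

```text
t: 10.9
eef_pos: [676.8, 42.1, 167.1]
tool_rot: [0.998, 0.063, -0.001, 0.001]
ft_force: [0.4, 0.5, -1.0]
gripper_width: 0.003
gripper_force: 0.0
```

>>> apply_moves(rows=[[[-0.15, 0, 0, 0, 0, 0], [-0.3, 0, 0, 0, 0, 0], [-0.45, 0, 0, 0, 0, 0], [-0.65, 0, 0, 0, 0, 0], [-0.85, 0, 0, 0, 0, 0], [-1.1, 0, 0, 0, 0, 0], [-1.35, 0, 0, 0, 0, 0], [-1.6, 0, 0, 0, 0, 0], [-1.8, 0, 0, 0, 0, 0], [-2.0, 0, 0, 0, 0, 0], [-2.0, 0, 0, 0, 0, 0]]])

```text
t: 12.0
eef_pos: [596.1, 31.3, 167.5]
tool_rot: [0.998, 0.063, -0.002, 0.001]
ft_force: [-1.3, 0.7, 0.1]
gripper_width: 0.007
gripper_force: 0.0
```

```bash
python3 go.py 561.9 28.6 166
```

```text
12.0 [596.1  31.3 167.5] [-1.3  0.7  0.1] 0.00655178739501625
[-0.856, -0.039, 0.039, 0.013, 0.041, -0.002]
```

>>> apply_moves(rows=[[[-0.15, 0, 0, 0, 0, 0], [-0.3, 0, 0, 0, 0, 0], [-0.45, 0, 0, 0, 0, 0], [-0.58, 0, 0, 0, 0, 0], [-0.65, 0, 0, 0, 0, 0], [-0.7, 0, 0, 0, 0, 0]]])

```text
t: 12.6
eef_pos: [569.8, 28.0, 167.8]
tool_rot: [0.998, 0.063, -0.0, 0.001]
ft_force: [2.7, -0.2, -2.1]
gripper_width: 0.007
gripper_force: 1.5
```

>>> apply_moves(rows=[[[-0.03, 0, 0, 0, 0, 0], [-0.06, 0, 0, 0, 0, 0], [-0.09, 0, 0, 0, 0, 0]]])

```text
t: 12.9
eef_pos: [566.6, 27.6, 167.9]
tool_rot: [0.998, 0.063, -0.0, 0.001]
ft_force: [2.9, 0.6, -2.4]
gripper_width: 0.006
gripper_force: 1.5
```

>>> apply_moves(rows=[[[-0.03, 0, 0, 0, 0, 0], [-0.06, 0, 0, 0, 0, 0]]])

```text
t: 13.1
eef_pos: [564.1, 27.3, 167.9]
tool_rot: [0.998, 0.063, -0.0, 0.001]
ft_force: [2.8, 1.5, -2.5]
gripper_width: 0.009
gripper_force: 1.5
```

Pushing takes about 3 N. I'll continue in small steps to the stop.

>>> apply_moves(rows=[[[-0.03, 0, 0, 0, 0, 0], [-0.06, 0, 0, 0, 0, 0]]])

```text
t: 13.3
eef_pos: [562.4, 27.0, 168.0]
tool_rot: [0.998, 0.063, 0.001, 0.001]
ft_force: [7.6, 1.6, -5.8]
gripper_width: 0.01
gripper_force: 4.0
```

>>> apply_moves(rows=[[[-0.03, 0, 0, 0, 0, 0], [-0.05, 0, 0, 0, 0, 0]]])

```text
t: 13.5
eef_pos: [562.1, 26.9, 168.3]
tool_rot: [0.998, 0.063, 0.003, 0.001]
ft_force: [12.4, 2.9, -9.5]
gripper_width: 0.009
gripper_force: 6.4
```

>>> apply_moves(rows=[[[-0.02, 0, 0, 0, 0, 0], [-0.04, 0, 0, 0, 0, 0]]])

```text
t: 13.7
eef_pos: [561.9, 26.9, 168.5]
tool_rot: [0.998, 0.063, 0.004, 0.001]
ft_force: [16.8, 2.5, -12.2]
gripper_width: 0.008
gripper_force: 8.6
```

At the end stop: the force is rising and the position matches the prediction. I'll back off, rise and go over the button.

>>> apply_moves(rows=[[[0.1, 0, 0, 0, 0, 0], [0.3, 0, 0, 0, 0, 0], [0.45, 0, -0.2, 0, 0, 0], [0.45, 0, -1.0, 0, 0, 0], [0.45, 0, -1.6, 0, 0, 0], [0.45, 0, -1.6, 0, 0, 0]]])

```text
t: 14.3
eef_pos: [577.9, 28.9, 235.5]
tool_rot: [0.998, 0.063, 0.002, 0.001]
ft_force: [0.4, -0.4, -0.6]
gripper_width: 0.005
gripper_force: 0.0
```

```bash
python3 go.py 441 13.5 230; python3 - <<'E'
from cell import optics; import cv2
cv2.imwrite("pics/s5a.png",optics.get_image("scene"))
E
```

```text
14.3 [577.9  28.9 235.5] [ 0.4 -0.4 -0.6] 0.004919330149001889
[-3.444, -0.047, 0.121, 0.022, -0.052, -0.0]
```

>>> apply_moves(rows=[[[-0.8, 0, 0, 0, 0, 0], [-1.7, 0, 0, 0, 0, 0], [-2.6, 0, 0, 0, 0, 0], [-3.3, -0.04, 0, 0, 0, 0], [-3.44, -0.04, 0.6, 0, -0.05, 0], [-3.44, -0.04, 1.3, 0, -0.05, 0], [-3.44, -0.04, 1.3, 0, -0.05, 0]]])

```text
t: 15.05
eef_pos: [436.6, 13.0, 177.2]
tool_rot: [0.998, 0.063, -0.006, 0.001]
ft_force: [0.1, -0.7, -0.4]
gripper_width: 0.006
gripper_force: 0.0
```

```bash
python3 go.py 441 13.5 168; python3 snap.py scene s5 245 130 445 280
```

```text
15.05 [436.6  13.  177.2] [ 0.1 -0.7 -0.4] 0.005564174758128925
[0.112, 0.002, 0.228, 0.006, 0.143, -0.001]
```

View pics/s5.png

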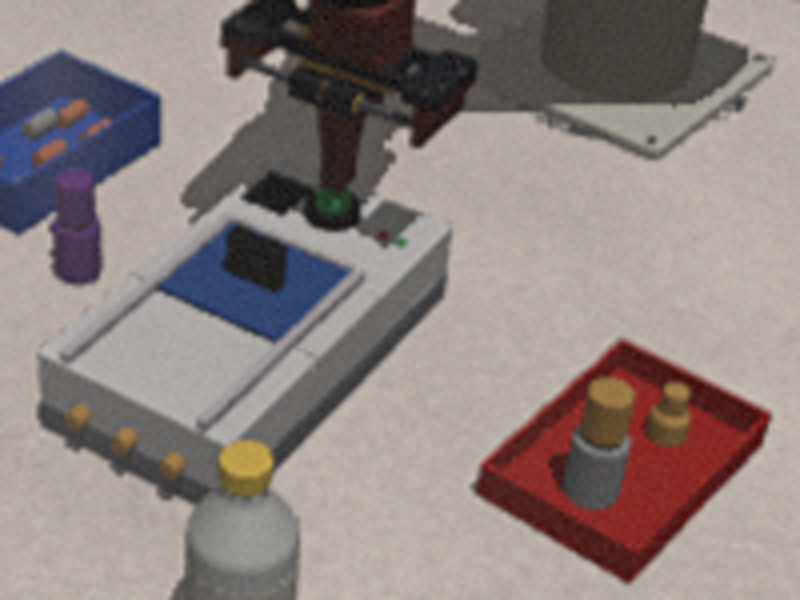

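The cover is shut against the cross bar, with the grip at crop (255,258). The fingertips are just above the button at (333,200). I'll correct x and tilt, then press.

>>> apply_moves(rows=[[[0.1, 0, 0, 0, 0.1, 0], [0.1, 0, 0.1, 0, 0.1, 0], [0.1, 0, 0.18, 0, 0.1, 0], [0.1, 0, 0.22, 0, 0.1, 0], [0.1, 0, 0.22, 0, 0.1, 0]]])

```text
t: 15.6
eef_pos: [443.7, 13.6, 171.4]
tool_rot: [0.998, 0.063, 0.002, 0.001]
ft_force: [1.7, 0.0, 2.3]
gripper_width: 0.006
gripper_force: 0.9
```

>>> apply_moves(rows=[[[0, 0, 0.04, 0, 0, 0], [0, 0, 0.08, 0, 0, 0], [0, 0, 0.1, 0, 0, 0], [0, 0, 0.1, 0, 0, 0]]])

```text
t: 16.0
eef_pos: [443.7, 13.6, 167.3]
tool_rot: [0.998, 0.063, 0.002, 0.001]
ft_force: [1.3, 0.8, 4.1]
gripper_width: 0.006
gripper_force: 2.1
```

>>> apply_moves(rows=[[[0, 0, 0.03, 0, 0, 0], [0, 0, 0.05, 0, 0, 0], [0, 0, 0.05, 0, 0, 0]]])

```text
t: 16.3
eef_pos: [443.7, 13.6, 166.0]
tool_rot: [0.998, 0.063, 0.002, 0.001]
ft_force: [-1.9, 0.1, 17.7]
gripper_width: 0.005
gripper_force: 8.8
```

>>> apply_moves(rows=[[[0, 0, 0.03, 0, 0, 0], [0, 0, 0.05, 0, 0, 0], [0, 0, 0.05, 0, 0, 0]]])

```text
t: 16.6
eef_pos: [443.9, 13.6, 165.6]
tool_rot: [0.998, 0.063, 0.003, 0.001]
ft_force: [-8.5, 0.3, 43.3]
gripper_width: 0.005
gripper_force: 21.2
```

Fully down: 6 mm of travel, then a hard stop. I'll release and retreat.

>>> apply_moves(rows=[[[0, 0, -0.1, 0, 0, 0], [0, 0, -0.3, 0, 0, 0], [0, 0, -0.8, 0, 0, 0], [0, 0, -1.6, 0, 0, 0], [0, 0, -2.6, 0, 0, 0], [0, 0, -3.4, 0, 0, 0], [0, 0, -3.4, 0, 0, 0], [0, 0, -3.4, 0, 0, 0]]])

```text
t: 17.4
eef_pos: [442.3, 13.7, 299.1]
tool_rot: [0.998, 0.063, 0.002, 0.001]
ft_force: [-1.2, -0.1, -0.1]
gripper_width: 0.004
gripper_force: 0.0
```

```bash
python3 go.py 441 13.5 300; python3 snap.py scene s6 245 130 445 280
```

```text
17.4 [442.3  13.7 299.1] [-1.2 -0.1 -0.1] 0.0040325232000458875
[-0.034, 0.001, -0.022, 0.017, -0.042, -0.0]
```

View pics/s6.png

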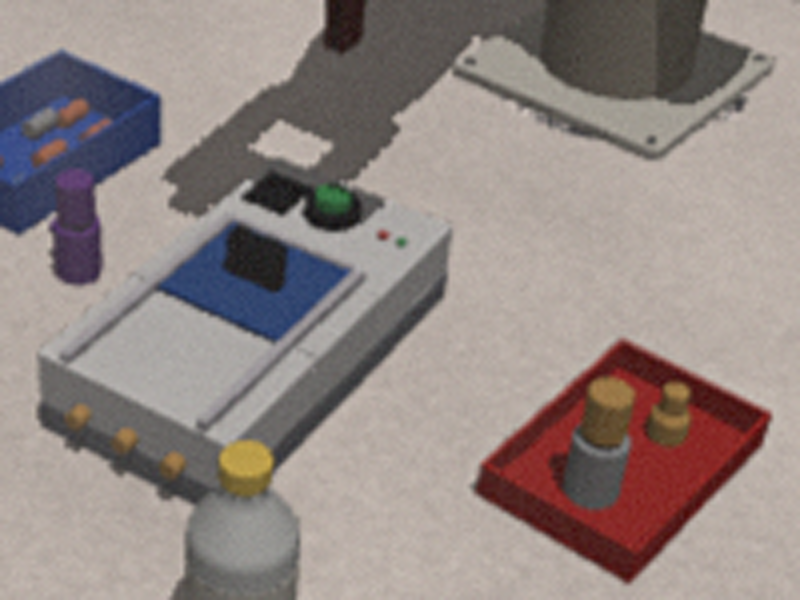

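The cover is shut with its grip at (255,258), the button is back up at (333,198), the valve is upright in the tray at (598,440), and nothing else has moved.

```bash
python3 -c "
from cell import manip; print(manip.hand_in())"
```

```text
the job is handed in; nothing more can be done
None
```

The job is handed in at about 17 s: the valve stands upright in the red tray beside the fitting, the cover is shut to its stop over the empty well, and then the start button was pressed to its hard stop and released; the hand-in gave no verdict.

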